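Swing the instrument tray home and bolt it

TASK

Swing the steel instrument tray round on its pivot pin by pushing it near its free corner, over the spring catch, and press it firmly against the rubber-faced stop for a moment (about 10 newtons; never push the tray with more than 18). Only then slide the bolt fully home through the eye on the tray, and let go. Keep the forceps in the tray and leave the other things on the table alone.

Things in the scene. Friction and masses are not known exactly. Their poses are not given: they have to be found in the camera images.
- fixture: Fixed swivel fixture on the table: pin, catch, bolt. Origin: axis of the upright pivot pin (12 mm thick, 34 mm high) at the table top. In its frame the bolt (10 mm thick, 14 mm high up) lies along y = -41.5 mm in two 26 mm high guides at x -190 and -118. An adjustable stop block (18 x 30 x 26 mm) has its rubber face, looking to +y, at x -211, y -20 mm give or take 7 (not measured: feel for it).
- tray: Loose open steel tray, 0.44 to 0.72 kg, walls 30 mm high. Origin: centre of its pivot hole at table height, on the pin. In its frame it spans x -220 (free end) to -22, y -20 to +90 mm; a lug juts from the free end to x -236 at y -18 to -2. It starts swung 0.45 to 0.85 rad to the fixture's +y side (yaw less than the fixture's); home: y -20 wall on the stop, yaw within 0.035 of the fixture's.
- tray_corner (a point): The place to push: on the outer face of the tray's long wall on the side away from the stop, 25 mm from the free end, 16 mm above the table; 195 mm along and 90 mm across from the pin. Its y axis is the tray's and points outward; push along -y.
- tray_eye (a point): Centre of the eye (hole 22 mm wide, 15 mm high, 10 mm thick) on the tray's stop-side wall, 14 mm above the table; the bolt passes along its x.
- tray_in (a point): Centre of the tray's inner floor.
- catch (a point): Fixed: the resting centre of the spring catch's rounded brass nose (16 mm thick), on a 28 mm high housing past the tray's free end. From about 20 to 11 mm of travel at the free end before the fixture's heading the tray's lug rides over it, a push of roughly 4 to 11 N; then the push drops to 2 to 4 N until the stiff stop is met.
- bolt (a joint): Travel of the bolt in m: 0 withdrawn, 0.030 fully home (end of its travel), through the eye. About 2.5 N of friction; it stays where it is left.
- bolt_knob (a point): Centre of the bolt's black upright knob, 18 mm thick, 22 mm high, from 36 to 58 mm above the table (the point is 47 mm above the table). It moves with the bolt along the fixture's +x when the bolt goes home.
- forceps: Steel forceps, 140 x 46 x 7 mm, lying loose in the tray.
- drum: Bystander: round steel cotton drum, 122 mm wide, 117 mm high; origin at the centre of its underside.
- carton: Bystander: carton 120 x 220 x 78 mm; origin at the centre of its underside.
- syringe: Bystander: white syringe 145 mm long, 16 mm thick.
- bowl: Bystander: small steel bowl, 110 mm wide, 45 mm high.
Things that resemble listed ones, but are neither listed nor needed, are in the scene too. There is more than one size of the forceps; the one meant has the size given above.

How it is judged:
By the outcome, as a careful person would: the job done as asked, in the order asked, and still so for the second after the job is handed in, with the robot touching nothing.
It also fails if it takes over 72 s, if anything falls off the work surface, if the arm or the gripper's body presses on something with over 40 N, if the wrist force passes 120 N, or if a joint passes its speed limit or range.

ROBOT

A 6-joint arm with a two-finger parallel gripper is mounted at the origin on the work surface. World frame = base frame: x ahead of the robot, y to its left, z up, the work surface at z = 0. Lengths are in m, angles in rad, forces in N, time in s.
With the tool pointing down it reaches from about 0.3 to 0.875 m from the base axis. Payload 6.4 kg.
Tool frame: the origin (TCP) lies midway between the tips of the shut fingers; the grasp point (between the pads) lies ctrl.grip_depth behind it (ctrl.grip_depth is the distance from the TCP to the grasp point, in m); x points along the fingers, y is the direction in which the jaws open and shut, and the axes are right-handed (so a half turn about x gives the same grasp; the last joint's range is limited). The gripper opens to 85 mm and grips with 20 to 120 N. Pads are 22 mm wide; open, the fingers measure 114 mm over their backs; the gripper's body (76 mm by 85 mm) begins 54 mm behind the grasp point. The pads swing forward as they close: fully open they stand 13 mm farther back than shut.
Start: joints at [0.954, 0.181, 1.607, -0, 1.354, -0.206], TCP at [0.23, 0.527, 0.197] pointing down, gripper open.
Joint ranges: [-2.99, 2.99], [-0.89, 2.07], [0.3, 2.58], [-1.14, 4.28], [0, 2.63], [-3.12, 3.12]. Speed limits (rad/s): [2.57, 2.57, 3.01, 3.14, 3.14, 3.14].

INTERFACE

Orientations are given as a unit quaternion [w, x, y, z].
In Python, from bench import ctrl gives the robot as it stands.
- The arm moves only by the tool carry_out, never from a script. Its argument "motion" is one flat list of numbers, 7 for each row, row after row: the turn, a rotation vector about the tool's x, y, z in degrees, then the shift along the tool's x, y, z in m, then the gripper's target within -1 to 1 (shut at 1, half-way at 0, fully open at -1). A call has 1 to 10 rows; each row shifts and turns the pose as measured when the row begins, along the tool's axes as they then stand; what a row does not reach is not made up. A row lasts 1/10 s, in which the tool goes at most 50 mm and 8.59 degrees, less where a joint would pass 70% of its speed; a pose out of reach is approached as far as the arm can. A call with a gripper value outside its range is refused whole. The fingers move at their own pace and stop on an object; the grip force is fixed at half the most. Time passes only in rows, so rows that do not move let the fingers close. It gives the time, the measured TCP pose, the force and the opening at its end, in the units of the state.
- ctrl.get_obs(): the state, without advancing time (a new reading comes with each control period).
- ctrl.camera(name): name is "scene" or "top" or "wrist"; returns the picture (400x640x3 uint8, blue, green, red); there is no depth.
- ctrl.camera_params(name): a dict with "mtx" (3x3 intrinsics, pixels), "pose" (4x4, takes a point from camera to world coordinates); the wrist camera has in their place "hand_eye" (4x4, takes a point from camera to tool coordinates, whose origin is the TCP and whose axes are the tool frame's). Camera axes: x right, y down, z forward; pixel columns grow to the right and rows downward; lengths in m; the calibration is good to about 2 mm. A picture is of the moment at which its call begins: read the wrist's pose just before it. camera_params takes no time and is no camera call.
- ctrl.hand_in(): hands the job in, once; it reports no verdict.
Trained networks look in the newest picture that a camera, given by its name, has taken for a name from the list of things; names that differ only in an ending like _2 or _b are one class to them, and where a whole thing is asked for, a point or a joint stands for the part that bears it (a point fixed in the world has none). Each returns a list of dicts, best first, with "conf" (0 to 1); they miss things now and then, are a little off and sometimes report something else, mostly with a low value. They report only what shows in the picture. A call takes as long as a camera call. They do not tell look-alikes from the thing itself.
- ctrl.boxes_of(camera, thing): "point" ([x, y, z] in m, in the coordinates of the camera as it stood for that picture, good to about 4 mm: the middle of the surface that is visible of it).
- ctrl.trace(camera, thing): "pixels" (400x640 bool, what is visible of it).
- ctrl.landmark_of(camera, thing): "point" ([x, y, z] in m, in the coordinates of the camera as it stood for that picture, good to about 4 mm: a listed point, or the origin of a listed thing).
The state is a dict: "time_s": time; "q": joint angles; "dq": joint speeds; "joint_efforts": joint torques, N m; "eef_pos": TCP position; "eef_rot": TCP orientation; "wrist_force": force on the tool from outside, world axes, zero at the start; "torque": the same for the moment, N m; "opening": opening from 0.0 (shut) to 1.0 (fully open).
Only numpy, scipy, OpenCV 4.12 (cv2) and the standard library are available. Lean on these libraries where they do the work, as an engineer would, in place of code of your own. Each camera call takes 0.05 s, during which the arm holds its last target. There are 200 camera calls.

## Working session

There is one attempt and no reset: what is moved stays moved. The work goes in short steps, Python scripts to look and compute and a tool call to move; the robot and the scene stay as the last step left them, time stands still between calls to the robot, and variables do not carry over. Pictures are saved under pics/ and viewed, about 8 in all and at most 12, crops included, and the job is handed in when it is done.

Besides the shell and the picture viewer there is one more tool, called after ">>>" as name(argument=value, ...), one argument or row to a line, values as JSON. carry_out: Moves the arm, as the interface text tells. Its arguments: {"type":"object","properties":{"motion":{"type":"array"}},"required":["motion"]}

```bash
ls; mkdir -p pics
cat > h.py <<'E'
import numpy as np, cv2
from bench import ctrl
from scipy.spatial.transform import Rotation as R
def st():
    o=ctrl.get_obs(); w,x,y,z=o['eef_rot']; return o,R.from_quat([x,y,z,w]),np.array(o['eef_pos'])
def T(name):
    p=ctrl.camera_params(name)
    if name!='wrist': return np.array(p['pose'])
    o,r,t=st(); M=np.eye(4); M[:3,:3]=r.as_matrix(); M[:3,3]=t
    return M@np.array(p['hand_eye'])
def W(name,pt): return (T(name)@np.r_[pt,1])[:3]
def px(name,w):
    p=np.linalg.inv(T(name))@np.r_[w,1]; u=np.array(ctrl.camera_params(name)['mtx'])@p[:3]; return u[:2]/u[2]
def lm(name,things,f='landmark_of'):
    for t in things:
        for d in getattr(ctrl,f)(name,t)[:3]:
            w=W(name,d['point']); print(name,t,round(d['conf'],2),np.round(w,4),np.round(px(name,w)))
E
python3 - <<'E'
from h import *
o,r,t=st(); print(o['time_s'],t,r.as_matrix().round(2),ctrl.grip_depth,o['wrist_force'],o['opening'])
a=ctrl.camera('top'); b=ctrl.camera('scene'); cv2.imwrite('pics/top.png',a); cv2.imwrite('pics/scene.png',b)
for c in ('top','scene'): lm(c,['fixture','tray','tray_corner','tray_eye','catch','bolt_knob'])
print(st()[0]['time_s'])
E
```

```text
pics
0.0 [0.22923563 0.52666755 0.19597236] [[-0.    0.4   0.92]
 [-0.    0.92 -0.4 ]
 [-1.   -0.   -0.  ]] 0.0187 [ 0.0258976  -0.81585013 -0.39942118] 1.0023564950189363
top fixture 0.95 [ 0.6623 -0.1192  0.0023] [385. 179.]
top fixture 0.43 [ 0.6564 -0.1136  0.0007] [383. 181.]
top tray 0.78 [ 0.6555 -0.1143  0.0019] [383. 182.]
top tray 0.63 [0.5724 0.0785 0.02  ] [317. 212.]
top tray 0.6 [ 6.574e-01 -1.211e-01 -2.000e-04] [385. 181.]
top tray_corner 0.78 [0.5736 0.0789 0.0157] [317. 211.]
top tray_corner 0.58 [ 0.4244 -0.3663  0.0017] [475. 261.]
top tray_eye 0.62 [ 0.5632 -0.0871  0.0152] [375. 214.]
top tray_eye 0.52 [ 0.4386  0.3774 -0.0029] [214. 261.]
top catch 0.91 [ 0.4184 -0.1211  0.0146] [389. 265.]
top bolt_knob 0.46 [ 0.5009 -0.166   0.049 ] [407. 236.]
top bolt_knob 0.16 [ 0.6555 -0.1169  0.0015] [384. 182.]
scene fixture 0.6 [ 0.5652 -0.0858  0.0139] [270. 241.]
scene fixture 0.55 [ 0.656  -0.1163 -0.0014] [288. 267.]
scene fixture 0.35 [ 0.4149 -0.366  -0.0039] [139. 275.]
scene tray 0.62 [ 0.6617 -0.1147 -0.0023] [290. 268.]
scene tray 0.17 [0.4401 0.3793 0.0018] [343. 168.]
scene tray_corner 0.61 [0.5677 0.0824 0.0139] [314. 214.]
scene tray_corner 0.56 [ 6.436e-01 -3.292e-01  5.000e-04] [213. 314.]
scene tray_corner 0.36 [ 0.6004 -0.0169  0.0039] [299. 238.]
scene tray_eye 0.65 [ 0.5636 -0.0861  0.0142] [270. 241.]
scene catch 0.96 [ 0.4108 -0.1205  0.0174] [221. 222.]
scene bolt_knob 0.56 [ 0.502  -0.1605  0.0471] [230. 233.]
0.7
```

View pics/top.png

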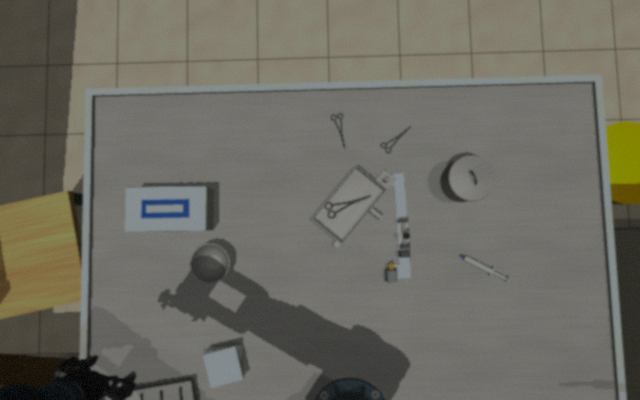

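View pics/scene.png

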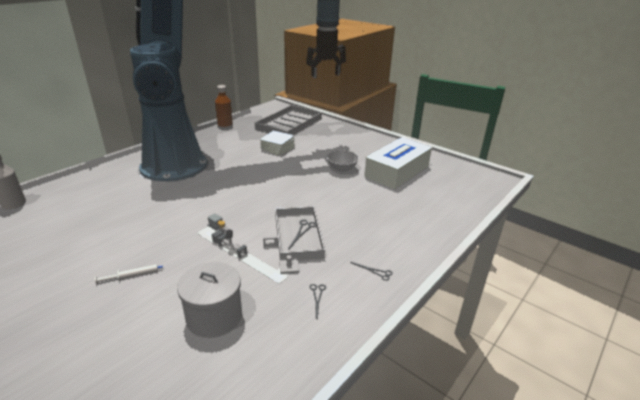

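The top view shows the tray at (350,205) with its free corner at (317,211), the pin at (384,180), the catch at (390,270) and the bolt knob at (405,236). The scene view agrees.

Possible mix-ups:
- **Tray:** the dark rack at (288,120) in scene, which is at the bottom left of the top view, and the white box at (223,366).
- **Forceps:** two loose pairs at (338,128) and (396,138) in top. The pair meant is the one in the tray, at (347,205).
- **Knob:** the catch housing at (390,270).

Next I'll take a closer look with the wrist camera.

```bash
cat >> h.py <<'E'
def plan(pos,zang,n,g=1):
    """n rows to TCP pos with tool down and tool z at world angle zang (deg)"""
    o,r,t=st(); m=r.as_matrix(); a0=np.degrees(np.arctan2(m[1,2],m[0,2])); da=(zang-a0+180)%360-180
    d=(np.array(pos)-t)/n; print('t',o['time_s'],t.round(4),'zang',round(a0,1),'F',np.round(o['wrist_force'],1),'step',np.linalg.norm(d).round(4),round(da/n,2))
    out=[]
    for i in range(n):
        a=np.radians(a0+da*i/n); z=np.array([np.cos(a),np.sin(a),0]); x=np.array([0,0,-1.]); y=np.cross(z,x)
        out+=[round(-da/n,2),0,0]+[round(float(d@v),4) for v in (x,y,z)]+[g]
    print(out)
E
python3 - <<'E'
from h import *
print(np.round(ctrl.camera_params('wrist')['hand_eye'],3), ctrl.camera_params('wrist')['mtx'])
plan([0.45,0.06,0.33],-110,15)
E
```

```text
[[ 0.    -0.326  0.945 -0.178]
 [ 1.     0.001  0.     0.   ]
 [-0.001  0.945  0.326 -0.084]
 [ 0.     0.     0.     1.   ]] [[357.07378813   0.         309.41668637]
 [  0.         357.07378813 206.02583685]
 [  0.           0.           1.        ]]
t 0.7 [0.2296 0.5272 0.1969] zang -23.5 F [-0.4  0.3  0.5] step 0.0356 -5.76
[np.float64(5.76), 0, 0, -0.0089, -0.0227, 0.0259, 1, np.float64(5.76), 0, 0, -0.0089, -0.02, 0.0281, 1, np.float64(5.76), 0, 0, -0.0089, -0.0171, 0.0299, 1, np.float64(5.76), 0, 0, -0.0089, -0.014, 0.0315, 1, np.float64(5.76), 0, 0, -0.0089, -0.0107, 0.0327, 1, np.float64(5.76), 0, 0, -0.0089, -0.0074, 0.0336, 1, np.float64(5.76), 0, 0, -0.0089, -0.004, 0.0342, 1, np.float64(5.76), 0, 0, -0.0089, -0.0005, 0.0344, 1, np.float64(5.76), 0, 0, -0.0089, 0.0029, 0.0343, 1, np.float64(5.76), 0, 0, -0.0089, 0.0064, 0.0338, 1, np.float64(5.76), 0, 0, -0.0089, 0.0097, 0.033, 1, np.float64(5.76), 0, 0, -0.0089, 0.013, 0.0319, 1, np.float64(5.76), 0, 0, -0.0089, 0.0161, 0.0304, 1, np.float64(5.76), 0, 0, -0.0089, 0.0191, 0.0286, 1, np.float64(5.76), 0, 0, -0.0089, 0.0219, 0.0266, 1]
```

```bash
sed -i 's/round(-da\/n,2)/round(float(-da\/n),1)/; s/round(float(d@v),4)/round(float(d@v),3)/' h.py
python3 - <<'E'
from h import *
plan([0.57,0.12,0.2],-120,14)
E
```

```text
t 0.7 [0.2296 0.5272 0.1969] zang -23.5 F [-0.4  0.3  0.5] step 0.0379 -6.89
[6.9, 0, 0, -0.0, -0.017, 0.034, 1, 6.9, 0, 0, -0.0, -0.013, 0.036, 1, 6.9, 0, 0, -0.0, -0.008, 0.037, 1, 6.9, 0, 0, -0.0, -0.004, 0.038, 1, 6.9, 0, 0, -0.0, 0.001, 0.038, 1, 6.9, 0, 0, -0.0, 0.005, 0.038, 1, 6.9, 0, 0, -0.0, 0.01, 0.037, 1, 6.9, 0, 0, -0.0, 0.014, 0.035, 1, 6.9, 0, 0, -0.0, 0.018, 0.033, 1, 6.9, 0, 0, -0.0, 0.022, 0.031, 1, 6.9, 0, 0, -0.0, 0.026, 0.028, 1, 6.9, 0, 0, -0.0, 0.029, 0.025, 1, 6.9, 0, 0, -0.0, 0.031, 0.021, 1, 6.9, 0, 0, -0.0, 0.034, 0.017, 1]
```

>>> carry_out(
  motion=[6.9, 0, 0, 0, -0.017, 0.034, 1, 6.9, 0, 0, 0, -0.013, 0.036, 1, 6.9, 0, 0, 0, -0.008, 0.037, 1, 6.9, 0, 0, 0, -0.004, 0.038, 1, 6.9, 0, 0, 0, 0.001, 0.038, 1, 6.9, 0, 0, 0, 0.005, 0.038, 1, 6.9, 0, 0, 0, 0.01, 0.037, 1, 6.9, 0, 0, 0, 0.014, 0.035, 1, 6.9, 0, 0, 0, 0.018, 0.033, 1, 6.9, 0, 0, 0, 0.022, 0.031, 1],
)

```text
time_s: 1.7
eef_pos: [0.4747, 0.2248, 0.1981]
eef_rot: [0.479, 0.522, 0.479, -0.518]
wrist_force: [-0.3, -0.1, -0.4]
opening: -0.001
```

Run:
```python
from h import *
plan([0.57,0.12,0.2],-120,7)
```

```text
t 1.7 [0.4747 0.2248 0.1981] zang -94.7 F [-0.3 -0.1 -0.4] step 0.0202 -3.61
[3.6, 0, 0, -0.0, 0.015, 0.014, 1, 3.6, 0, 0, -0.0, 0.016, 0.013, 1, 3.6, 0, 0, -0.0, 0.016, 0.012, 1, 3.6, 0, 0, -0.0, 0.017, 0.011, 1, 3.6, 0, 0, -0.0, 0.018, 0.01, 1, 3.6, 0, 0, -0.0, 0.018, 0.009, 1, 3.6, 0, 0, -0.0, 0.019, 0.007, 1]
```

>>> carry_out(
  motion=[3.6, 0, 0, 0, 0.015, 0.014, 1, 3.6, 0, 0, 0, 0.016, 0.013, 1, 3.6, 0, 0, 0, 0.016, 0.012, 1, 3.6, 0, 0, 0, 0.017, 0.011, 1, 3.6, 0, 0, 0, 0.018, 0.01, 1, 3.6, 0, 0, 0, 0.018, 0.009, 1, 3.6, 0, 0, 0, 0.019, 0.007, 1, 0, 0, 0, 0, 0, 0, 1],
)

```text
time_s: 2.5
eef_pos: [0.5753, 0.1077, 0.1987]
eef_rot: [0.345, 0.62, 0.345, -0.615]
wrist_force: [0.2, -0.1, 0.3]
opening: -0.002
```

Run:
```python
from h import *
a=ctrl.camera('wrist'); cv2.imwrite('pics/w1.png',a)
lm('wrist',['fixture','tray','tray_corner','tray_eye','catch','bolt_knob','tray_in','forceps'])
print(st()[0]['time_s'],st()[2])
```

```text
wrist tray 0.94 [ 6.591e-01 -1.159e-01 -2.000e-04] [466. 287.]
wrist tray_corner 0.71 [0.5686 0.0822 0.0173] [319. 195.]
wrist tray_eye 0.65 [ 0.5604 -0.0896  0.0137] [386. 315.]
wrist catch 0.85 [ 0.4178 -0.1222  0.0206] [299. 386.]
wrist tray_in 0.58 [ 0.5942 -0.0072  0.0112] [378. 247.]
wrist forceps 0.95 [0.7971 0.0062 0.0018] [542. 142.]
wrist forceps 0.83 [ 0.5949 -0.0158  0.0034] [381. 250.]
wrist forceps 0.68 [ 0.7872 -0.1573  0.002 ] [581. 265.]
2.95 [0.57367378 0.11023311 0.19891781]
```

View pics/w1.png

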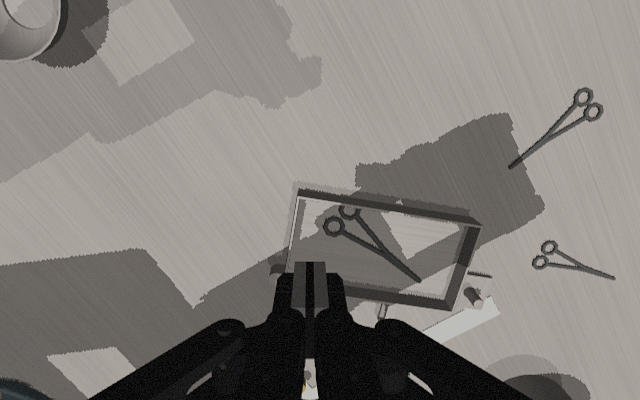

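The wrist view shows the tray with forceps in it at (370,240), the pin at (473,297) and two loose decoy forceps at (555,130) and (575,262). That confirms the tray and its corner, so I'll descend just outside the corner.

Run:
```python
from h import *
plan([0.592,0.107,0.012],-131,7)
```

```text
t 2.95 [0.5737 0.1102 0.1989] zang -121.3 F [0.2 0.3 0.3] step 0.0268 -1.38
[1.4, 0, 0, 0.027, 0.002, -0.001, 1, 1.4, 0, 0, 0.027, 0.002, -0.001, 1, 1.4, 0, 0, 0.027, 0.002, -0.001, 1, 1.4, 0, 0, 0.027, 0.002, -0.001, 1, 1.4, 0, 0, 0.027, 0.002, -0.001, 1, 1.4, 0, 0, 0.027, 0.002, -0.001, 1, 1.4, 0, 0, 0.027, 0.002, -0.001, 1]
```

>>> carry_out(
  motion=[1.4, 0, 0, 0.027, 0.002, -0.001, 1, 1.4, 0, 0, 0.027, 0.002, -0.001, 1, 1.4, 0, 0, 0.027, 0.002, -0.001, 1, 1.4, 0, 0, 0.027, 0.002, -0.001, 1, 1.4, 0, 0, 0.027, 0.002, -0.001, 1, 1.4, 0, 0, 0.027, 0.002, -0.001, 1, 1.4, 0, 0, 0.024, 0.002, -0.001, 1, 0, 0, 0, 0, 0, 0, 1],
)

```text
time_s: 3.75
eef_pos: [0.5927, 0.1113, 0.0101]
eef_rot: [0.293, 0.648, 0.291, -0.639]
wrist_force: [-0.8, 0.2, -0.7]
opening: 0.0
```

Run:
```python
from h import *
plan([0.592,0.107,0.012],-131,1)
```

```text
t 3.75 [0.5927 0.1113 0.0101] zang -131.2 F [-0.8  0.2 -0.7] step 0.0047 0.18
[-0.2, 0, 0, -0.002, 0.002, 0.004, 1]
```

>>> carry_out(
  motion=[0, 0, 0, 0, 0, 0.007, 1, 0, 0, 0, 0, 0, 0.006, 1, 0, 0, 0, 0, 0, 0.004, 1, 0, 0, 0, 0, 0, 0.004, 1, 0, 0, 0, 0, 0, 0.004, 1, 0, 0, 0, 0, 0, 0.003, 1, 0, 0, 0, 0, 0, 0.003, 1],
)

```text
time_s: 4.45
eef_pos: [0.5744, 0.0862, 0.0163]
eef_rot: [0.295, 0.651, 0.291, -0.636]
wrist_force: [-0.3, -0.9, 0.3]
opening: 0.005
```

>>> carry_out(
  motion=[-2.3, 0, 0, 0.001, -0.004, 0.008, 1, -2.3, 0, 0, 0.001, -0.004, 0.008, 1, -2.3, 0, 0, 0.001, -0.004, 0.008, 1, -2.3, 0, 0, 0.001, -0.004, 0.008, 1, -2.3, 0, 0, 0.001, -0.004, 0.008, 1],
)

```text
time_s: 4.95
eef_pos: [0.5345, 0.0647, 0.0111]
eef_rot: [0.362, 0.617, 0.355, -0.601]
wrist_force: [-0.0, -0.1, 0.3]
opening: 0.004
```

```bash
cat >> h.py <<'E'
PIN=np.array([0.659,-0.116])
def tf(pin=PIN,half=0.0):
    o,r,t=st(); m=r.as_matrix(); a=np.arctan2(m[1,2],m[0,2])+np.pi/2  # tray yaw if tool square to wall
    d=t[:2]-pin; c,s=np.cos(a),np.sin(a); print('t',round(o['time_s'],2),'toolyaw',round(a,3),'in tray frame',np.round([c*d[0]+s*d[1],-s*d[0]+c*d[1]],4),'z',round(t[2],4),'tilt',m[:,0].round(3),'F',np.round(o['wrist_force'],1))
E
python3 - <<'E'
from h import *
tf(); a=ctrl.camera('top'); lm('top',['tray_corner','tray_eye','tray','fixture'])
E
```

```text
t 4.95 toolyaw -0.507 in tray frame [-0.1966  0.0975] z 0.0111 tilt [ 0.024  0.003 -1.   ] F [-0.  -0.1  0.3]
top tray_corner 0.9 [0.5709 0.0782 0.0163] [317. 212.]
top tray_corner 0.35 [ 0.4988 -0.1655  0.0478] [406. 236.]
top tray_eye 0.55 [ 0.5632 -0.0889  0.0176] [376. 214.]
top tray 0.77 [ 0.6551 -0.1141  0.    ] [383. 182.]
top fixture 0.74 [ 0.663  -0.1204  0.0024] [385. 179.]
```

Run:
```python
from h import *
a=ctrl.camera('top'); b=ctrl.camera('wrist')
cv2.imwrite('pics/m1.png',np.vstack([cv2.resize(a[140:300,250:500],(750,480))[:300], cv2.resize(b,(750,469))[170:]])[:600])
print(px('top',st()[2]))
```

```text
[321.73308856 224.8975249 ]
```

View pics/m1.png

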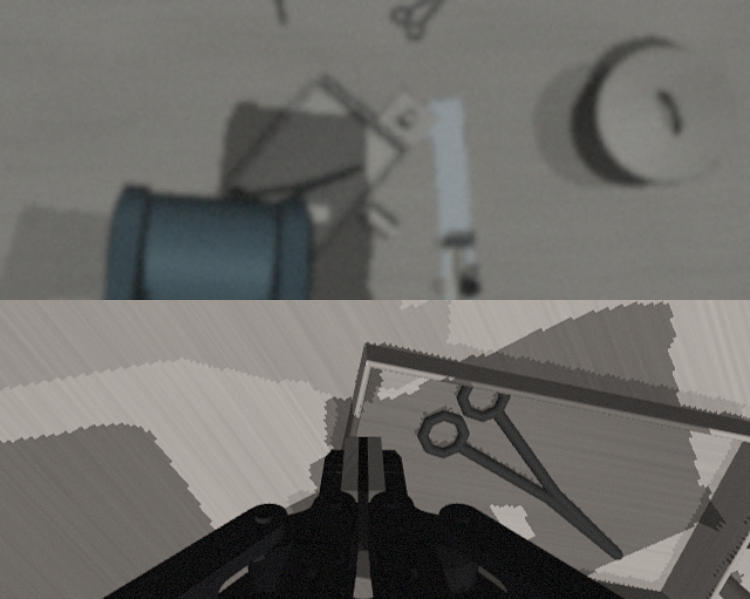

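The tray has not moved, and the fingertips seem to have passed over its wall. I'll check the fingertip height in the scene camera.

Run:
```python
from h import *
b=ctrl.camera('scene'); o,r,t=st(); print(t)
for q in (t,t+[0,0,.02],t-[0,0,t[2]]): print(px('scene',q).round(1))
u,v=px('scene',t).astype(int); x0,y0=u-90,v-75
c=cv2.resize(b[y0:y0+120,x0:x0+160],(800,600),interpolation=cv2.INTER_CUBIC)
p=((px('scene',t)-[x0,y0])*5).astype(int); cv2.drawMarker(c,tuple(int(i) for i in p),(0,0,255),0,14,1)
# tray outline model at yaw -.716
def loc(x,y,z,a=-.716): return np.array([PIN[0]+np.cos(a)*x-np.sin(a)*y,PIN[1]+np.sin(a)*x+np.cos(a)*y,z])
for z,col in((0.03,(0,255,0)),(0,(255,0,0))):
    P=[((px('scene',loc(x,y,z))-[x0,y0])*5).astype(int) for x,y in((-.22,-.02),(-.22,.09),(-.022,.09),(-.022,-.02))]
    cv2.polylines(c,[np.array(P,np.int32)],True,col,1)
cv2.imwrite('pics/s2.png',c)
```

```text
[0.53539592 0.06507385 0.01127189]
[301.6 213.1]
[301.6 207.2]
[301.6 216.5]
```

View pics/s2.png

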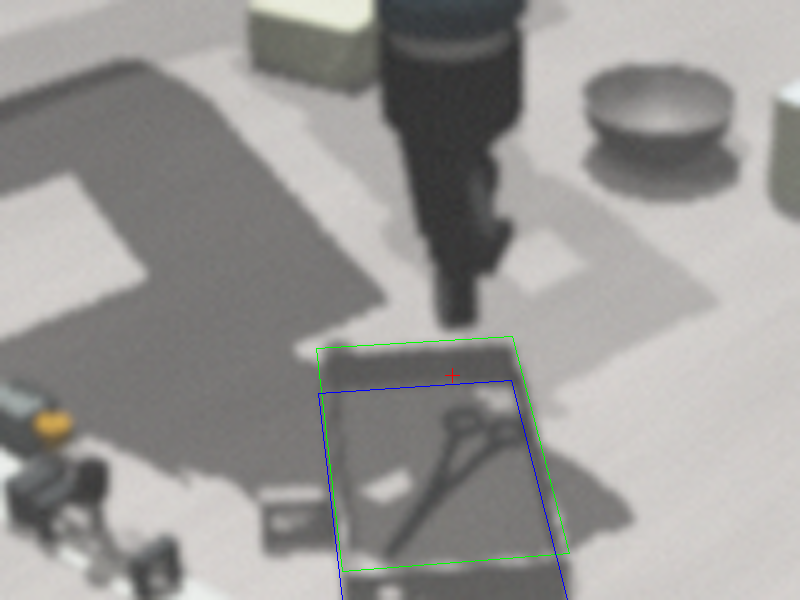

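The scene crop shows the fingertip at (456,326), about 50 px (zoomed) above the computed TCP at (452,375). The tray model fits the picture well. So the real fingertips end about 30 mm behind the reported TCP and passed over the tray without touching it. I'll lift, go back outside the wall and descend by feel.

Run:
```python
from h import *
plan([0.595,0.112,0.03],-131,5)
```

```text
t 5.35 [0.5354 0.0651 0.0113] zang -119.2 F [0.1 0.1 0.2] step 0.0156 -2.36
[2.4, 0, 0, -0.004, 0.006, -0.014, 1, 2.4, 0, 0, -0.004, 0.005, -0.014, 1, 2.4, 0, 0, -0.004, 0.005, -0.014, 1, 2.4, 0, 0, -0.004, 0.004, -0.015, 1, 2.4, 0, 0, -0.004, 0.003, -0.015, 1]
```

>>> carry_out(
  motion=[2.4, 0, 0, -0.02, 0.006, -0.014, 1, 2.4, 0, 0, -0.002, 0.005, -0.014, 1, 2.4, 0, 0, 0, 0.005, -0.014, 1, 2.4, 0, 0, 0, 0.004, -0.015, 1, 2.4, 0, 0, 0, 0.003, -0.015, 1, 0, 0, 0, 0, 0, 0, 1],
)

```text
time_s: 5.95
eef_pos: [0.5977, 0.1143, 0.0358]
eef_rot: [0.292, 0.654, 0.286, -0.637]
wrist_force: [0.2, -0.4, -0.2]
opening: 0.001
```

Run:
```python
from h import *
plan([0.595,0.112,0.0],-131,4)
```

```text
t 5.95 [0.5977 0.1143 0.0358] zang -131.8 F [ 0.2 -0.4 -0.2] step 0.009 0.19
[-0.2, 0, 0, 0.009, -0.0, 0.001, 1, -0.2, 0, 0, 0.009, -0.0, 0.001, 1, -0.2, 0, 0, 0.009, -0.0, 0.001, 1, -0.2, 0, 0, 0.009, -0.0, 0.001, 1]
```

>>> carry_out(
  motion=[0, 0, 0, 0.01, 0, 0, 1, 0, 0, 0, 0.01, 0, 0, 1, 0, 0, 0, 0.008, 0, 0, 1, 0, 0, 0, 0.006, 0, 0, 1, 0, 0, 0, 0.004, 0, 0, 1, 0, 0, 0, 0, 0, 0, 1],
)

```text
time_s: 6.55
eef_pos: [0.5952, 0.1133, -0.0078]
eef_rot: [0.292, 0.652, 0.288, -0.638]
wrist_force: [-0.3, -0.3, 0.5]
opening: -0.0
```

Run:
```python
from h import *
b=ctrl.camera('scene'); o,r,t=st(); tf()
u,v=px('scene',t).astype(int); print(px('scene',t)); x0,y0=u-60,v-60
c=cv2.resize(b[y0:y0+90,x0:x0+120],(720,540),interpolation=cv2.INTER_CUBIC)
for k in (0,.02,.04):
    p=((px('scene',t+[0,0,k])-[x0,y0])*6).astype(int); cv2.drawMarker(c,tuple(int(i) for i in p),(0,0,255),0,10,1)
cv2.imwrite('pics/s3.png',c)
```

```text
t 6.6 toolyaw -0.727 in tray frame [-0.1999  0.1291] z -0.0075 tilt [ 0.02   0.003 -1.   ] F [-0.6  0.9 -1.1]
[328.6534521  219.60146674]
```

View pics/s3.png

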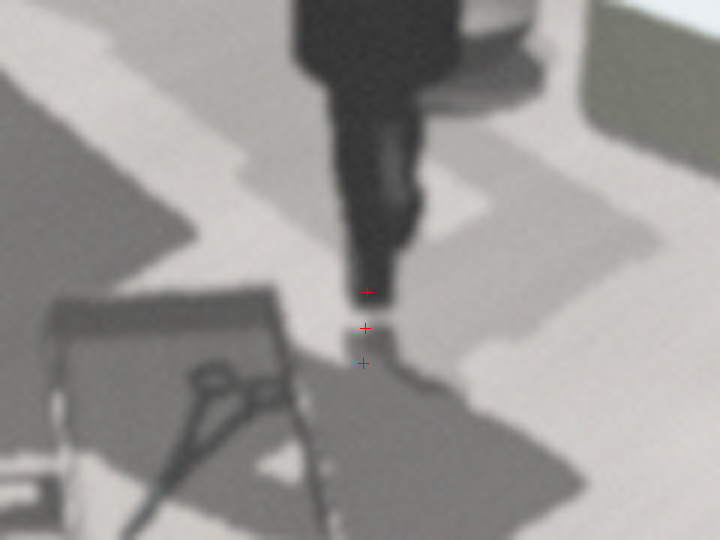

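The fingertip's lower edge at (370,308) lies about 31 mm above the TCP marker at (364,363), and there is a gap under it to its shadow. I'll drop 12 mm more, then push.

>>> carry_out(
  motion=[0, 0, 0, 0.006, 0, 0, 1, 0, 0, 0, 0.005, 0, 0.005, 1, 0, 0, 0, 0.002, 0.001, 0.005, 1, 0, 0, 0, 0, 0.001, 0.005, 1, 0, 0, 0, 0, 0.001, 0.004, 1, 0, 0, 0, 0, 0, 0.004, 1],
)

```text
time_s: 7.2
eef_pos: [0.5826, 0.0925, -0.0209]
eef_rot: [0.292, 0.653, 0.287, -0.637]
wrist_force: [-0.4, 0.1, -0.2]
opening: 0.003
```

Run:
```python
from h import *
tf()
```

```text
t 7.2 toolyaw -0.726 in tray frame [-0.1956  0.1052] z -0.0209 tilt [ 0.023  0.003 -1.   ] F [-0.4  0.1 -0.2]
```

>>> carry_out(
  motion=[0, 0, 0, 0, 0, 0.003, 1, 0, 0, 0, 0, 0, 0.003, 1, 0, 0, 0, 0, 0, 0.003, 1, -0.7, 0, 0, 0, -0.001, 0.003, 1, -0.7, 0, 0, 0, -0.001, 0.003, 1],
)

```text
time_s: 7.7
eef_pos: [0.5708, 0.0828, -0.0205]
eef_rot: [0.3, 0.65, 0.296, -0.633]
wrist_force: [0.1, 3.7, -0.1]
opening: 0.0
```

Run:
```python
from h import *
tf()
```

```text
t 7.7 toolyaw -0.701 in tray frame [-0.1956  0.095 ] z -0.0205 tilt [ 0.024  0.005 -1.   ] F [ 0.1  3.7 -0.1]
```

Contact at about 3 to 4 N, and the tray is moving. I'll continue along the arc.

>>> carry_out(
  motion=[-1.7, 0, 0, 0, -0.003, 0.006, 1, -1.7, 0, 0, 0, -0.003, 0.006, 1, -1.7, 0, 0, 0, -0.003, 0.006, 1, -1.7, 0, 0, 0, -0.003, 0.006, 1, -1.7, 0, 0, 0, -0.003, 0.006, 1],
)

```text
time_s: 8.2
eef_pos: [0.5415, 0.0671, -0.0205]
eef_rot: [0.352, 0.625, 0.344, -0.606]
wrist_force: [0.8, 1.9, -0.1]
opening: 0.001
```

Run:
```python
from h import *
tf(); a=ctrl.camera('top'); lm('top',['tray_corner','tray_eye','tray'])
```

```text
t 8.2 toolyaw -0.542 in tray frame [-0.1951  0.0963] z -0.0205 tilt [ 0.029  0.004 -1.   ] F [ 0.8  1.9 -0.1]
top tray_eye 0.94 [ 0.5618 -0.1077  0.0198] [383. 214.]
top tray_eye 0.59 [ 0.582  -0.0336  0.0091] [356. 208.]
top tray 0.84 [ 6.567e-01 -1.149e-01 -3.000e-04] [383. 181.]
```

>>> carry_out(
  motion=[-1.7, 0, 0, 0, -0.003, 0.006, 1, -1.7, 0, 0, 0, -0.003, 0.006, 1, -1.7, 0, 0, 0, -0.003, 0.006, 1, -1.7, 0, 0, 0, -0.003, 0.006, 1, -1.7, 0, 0, 0, -0.003, 0.006, 1, -1.7, 0, 0, 0, -0.003, 0.006, 1, -1.7, 0, 0, 0, -0.003, 0.006, 1, -1.7, 0, 0, 0, -0.003, 0.006, 1, -1.7, 0, 0, 0, -0.003, 0.006, 1],
)

```text
time_s: 9.3
eef_pos: [0.4993, 0.0312, -0.0203]
eef_rot: [0.434, 0.574, 0.422, -0.551]
wrist_force: [0.4, 2.0, 1.3]
opening: -0.0
```

Run:
```python
from h import *
tf(); a=ctrl.camera('wrist'); lm('wrist',['bolt_knob','catch','tray_eye','tray'])
a=ctrl.camera('top'); lm('top',['bolt_knob','catch','tray_eye','tray','fixture'])
# white base strip orientation
K=ctrl.camera_params('top')['mtx']; P=T('top'); L=[]
sub=a[165:285,380:420].astype(int); m=((sub.min(2)>sub.min(2).max()-45)).astype(np.uint8)
n,lab,s,c=cv2.connectedComponentsWithStats(m); 
for i in range(1,n):
    if s[i,4]>60:
        pts=np.argwhere(lab==i)[:,::-1]+[380,165]
        w=[]
        for u,v in pts:
            d=P[:3,:3]@np.linalg.inv(K)@[u,v,1]; w.append((P[:3,3]-d*P[2,3]/d[2])[:2])
        print(s[i], [np.round(x,4) for x in cv2.minAreaRect(np.array(w,np.float32))])
```

```text
t 9.3 toolyaw -0.27 in tray frame [-0.1932  0.0992] z -0.0203 tilt [ 0.036  0.007 -0.999] F [0.4 2.  1.3]
top bolt_knob 0.67 [ 0.5007 -0.1653  0.0464] [406. 236.]
top catch 0.66 [ 0.4164 -0.1236  0.0153] [390. 266.]
top tray_eye 0.95 [ 0.5622 -0.1321  0.0157] [391. 214.]
top tray 0.79 [ 0.6594 -0.1157 -0.0015] [383. 181.]
top fixture 0.6 [ 0.6626 -0.1185  0.0034] [385. 179.]
[   0    0   40  120 3646] [array([ 0.5338, -0.1575]), array([0.1123, 0.3399]), np.float64(88.1066)]
[ 0 23  8 17 78] [array([ 0.6145, -0.114 ]), array([0.0201, 0.046 ]), np.float64(88.1066)]
```

>>> carry_out(
  motion=[-1.7, 0, 0, 0, -0.003, 0.006, 1, -1.7, 0, 0, 0, -0.003, 0.006, 1, -1.7, 0, 0, 0, -0.003, 0.006, 1, -1.2, 0, 0, 0, -0.002, 0.004, 1, -1.2, 0, 0, 0, -0.002, 0.004, 1],
)

```text
time_s: 10.35
eef_pos: [0.4823, 0.0104, -0.0204]
eef_rot: [0.471, 0.545, 0.458, -0.52]
wrist_force: [0.8, 2.3, 0.7]
opening: 0.001
```

Run:
```python
from h import *
tf()
```

```text
t 10.35 toolyaw -0.136 in tray frame [-0.1922  0.1013] z -0.0204 tilt [ 0.039  0.009 -0.999] F [0.8 2.3 0.7]
```

>>> carry_out(
  motion=[-0.9, 0, 0, 0, -0.0015, 0.003, 1, -0.9, 0, 0, 0, -0.0015, 0.003, 1, -0.9, 0, 0, 0, -0.0015, 0.003, 1, -0.9, 0, 0, 0, -0.0015, 0.003, 1],
)

```text
time_s: 10.75
eef_pos: [0.475, -0.0003, -0.0205]
eef_rot: [0.489, 0.53, 0.475, -0.504]
wrist_force: [0.6, 3.9, 2.7]
opening: 0.002
```

Run:
```python
from h import *
tf()
```

```text
t 10.75 toolyaw -0.069 in tray frame [-0.1916  0.1026] z -0.0205 tilt [ 0.04   0.011 -0.999] F [0.6 3.9 2.7]
```

>>> carry_out(
  motion=[-0.6, 0, 0, 0, -0.001, 0.002, 1, -0.6, 0, 0, 0, -0.001, 0.002, 1, -0.6, 0, 0, 0, -0.001, 0.002, 1],
)

```text
time_s: 11.05
eef_pos: [0.4714, -0.0063, -0.0205]
eef_rot: [0.498, 0.522, 0.484, -0.496]
wrist_force: [-0.0, 4.5, 3.2]
opening: 0.002
```

>>> carry_out(
  motion=[-0.6, 0, 0, 0, -0.001, 0.002, 1, -0.6, 0, 0, 0, -0.001, 0.002, 1],
)

```text
time_s: 11.25
eef_pos: [0.4694, -0.0095, -0.0205]
eef_rot: [0.503, 0.517, 0.49, -0.49]
wrist_force: [1.7, 7.4, 3.2]
opening: -0.002
```

>>> carry_out(
  motion=[-0.5, 0, 0, 0, -0.001, 0.002, 1],
)

```text
time_s: 11.35
eef_pos: [0.4685, -0.0111, -0.0205]
eef_rot: [0.505, 0.515, 0.492, -0.487]
wrist_force: [1.8, 7.4, 3.1]
opening: -0.002
```

>>> carry_out(
  motion=[-0.5, 0, 0, 0, -0.001, 0.002, 1],
)

```text
time_s: 11.45
eef_pos: [0.4675, -0.0127, -0.0205]
eef_rot: [0.508, 0.513, 0.495, -0.485]
wrist_force: [1.2, 6.1, 2.9]
opening: 0.002
```

>>> carry_out(
  motion=[-0.5, 0, 0, 0, -0.001, 0.002, 1],
)

```text
time_s: 11.55
eef_pos: [0.4666, -0.0145, -0.0205]
eef_rot: [0.51, 0.51, 0.497, -0.482]
wrist_force: [0.7, 5.2, 4.3]
opening: -0.003
```

>>> carry_out(
  motion=[-0.5, 0, 0, 0, -0.001, 0.002, 1],
)

```text
time_s: 11.65
eef_pos: [0.4656, -0.0163, -0.0205]
eef_rot: [0.512, 0.508, 0.499, -0.48]
wrist_force: [-0.2, 5.3, 3.3]
opening: -0.001
```

>>> carry_out(
  motion=[-0.5, 0, 0, 0, -0.001, 0.0015, 1],
)

```text
time_s: 11.75
eef_pos: [0.4647, -0.0179, -0.0205]
eef_rot: [0.515, 0.506, 0.502, -0.477]
wrist_force: [0.5, 3.4, 2.0]
opening: 0.002
```

>>> carry_out(
  motion=[-0.5, 0, 0, 0, -0.001, 0.0015, 1],
)

```text
time_s: 11.85
eef_pos: [0.4638, -0.0197, -0.0205]
eef_rot: [0.517, 0.503, 0.504, -0.475]
wrist_force: [0.5, 3.8, 3.3]
opening: 0.002
```

>>> carry_out(
  motion=[-0.4, 0, 0, 0, -0.0005, 0.001, 1],
)

```text
time_s: 11.95
eef_pos: [0.4632, -0.0208, -0.0205]
eef_rot: [0.519, 0.501, 0.506, -0.473]
wrist_force: [0.2, 3.7, 3.0]
opening: -0.001
```

>>> carry_out(
  motion=[-0.3, 0, 0, 0, -0.0005, 0.001, 1],
)

```text
time_s: 12.05
eef_pos: [0.4627, -0.022, -0.0205]
eef_rot: [0.521, 0.5, 0.507, -0.471]
wrist_force: [0.3, 4.1, 3.0]
opening: 0.001
```

>>> carry_out(
  motion=[-0.3, 0, 0, 0, -0.0005, 0.001, 1],
)

```text
time_s: 12.15
eef_pos: [0.4621, -0.0231, -0.0206]
eef_rot: [0.522, 0.498, 0.508, -0.47]
wrist_force: [-0.0, 3.9, 3.0]
opening: -0.002
```

>>> carry_out(
  motion=[-0.3, 0, 0, 0, -0.0005, 0.001, 1],
)

```text
time_s: 12.25
eef_pos: [0.4616, -0.0242, -0.0206]
eef_rot: [0.523, 0.497, 0.51, -0.468]
wrist_force: [-0.1, 4.4, 2.8]
opening: 0.001
```

Run:
```python
from h import *
tf()
```

```text
t 12.25 toolyaw 0.068 in tray frame [-0.1907  0.105 ] z -0.0206 tilt [ 0.042  0.016 -0.999] F [-0.1  4.4  2.8]
```

>>> carry_out(
  motion=[0, 0, 0, 0, 0, 0.001, 1],
)

```text
time_s: 12.35
eef_pos: [0.4613, -0.0251, -0.0208]
eef_rot: [0.523, 0.497, 0.51, -0.468]
wrist_force: [-0.9, 5.1, 3.9]
opening: 0.002
```

>>> carry_out(
  motion=[0, 0, 0, 0, 0, 0.001, 1],
)

```text
time_s: 12.45
eef_pos: [0.461, -0.0259, -0.0209]
eef_rot: [0.523, 0.497, 0.51, -0.469]
wrist_force: [-0.6, 9.6, 5.8]
opening: -0.003
```

>>> carry_out(
  motion=[0, 0, 0, 0, 0, 0.001, 1],
)

```text
time_s: 12.55
eef_pos: [0.4609, -0.0259, -0.0209]
eef_rot: [0.522, 0.497, 0.511, -0.468]
wrist_force: [0.9, 13.4, 6.4]
opening: -0.0
```

>>> carry_out(
  motion=[0, 0, 0, 0, 0, 0.0006, 1, 0, 0, 0, 0, 0, 0.0006, 1],
)

```text
time_s: 12.75
eef_pos: [0.4609, -0.0256, -0.0209]
eef_rot: [0.521, 0.498, 0.511, -0.468]
wrist_force: [0.4, 7.4, 4.7]
opening: 0.0
```

>>> carry_out(
  motion=[0, 0, 0, 0, 0, 0.0006, 1, 0, 0, 0, 0, 0, 0.0006, 1],
)

```text
time_s: 12.95
eef_pos: [0.4609, -0.0256, -0.0208]
eef_rot: [0.521, 0.499, 0.512, -0.467]
wrist_force: [0.3, 7.9, 4.7]
opening: 0.005
```

0.6 mm gives about 8 N and 1.0 mm about 13 N, so I'll hold at 0.8 mm, roughly 10.5 N.

>>> carry_out(
  motion=[0, 0, 0, 0, 0, 0.0008, 1, 0, 0, 0, 0, 0, 0.0008, 1, 0, 0, 0, 0, 0, 0.0008, 1, 0, 0, 0, 0, 0, 0.0008, 1, 0, 0, 0, 0, 0, 0.0008, 1],
)

```text
time_s: 13.45
eef_pos: [0.4609, -0.0253, -0.0207]
eef_rot: [0.518, 0.501, 0.513, -0.466]
wrist_force: [0.4, 9.2, 5.1]
opening: -0.0
```

>>> carry_out(
  motion=[0, 0, 0, 0, 0, 0.0009, 1, 0, 0, 0, 0, 0, 0.0009, 1, 0, 0, 0, 0, 0, 0.0009, 1, 0, 0, 0, 0, 0, 0.0009, 1, 0, 0, 0, 0, 0, 0.0009, 1],
)

```text
time_s: 13.95
eef_pos: [0.4609, -0.0249, -0.0207]
eef_rot: [0.516, 0.503, 0.515, -0.464]
wrist_force: [0.9, 8.9, 4.6]
opening: 0.001
```

>>> carry_out(
  motion=[0, 0, 0, 0, 0, 0.0011, 1, 0, 0, 0, 0, 0, 0.0011, 1, 0, 0, 0, 0, 0, 0.0011, 1, 0, 0, 0, 0, 0, 0.0011, 1],
)

```text
time_s: 14.35
eef_pos: [0.4609, -0.0245, -0.0206]
eef_rot: [0.514, 0.505, 0.517, -0.463]
wrist_force: [0.9, 9.8, 6.1]
opening: -0.001
```

>>> carry_out(
  motion=[0, 0, 0, 0, 0, -0.001, 1, 0, 0, 0, 0, 0, -0.004, 1, 0, 0, 0, 0, 0, -0.01, 1, 0, 0, 0, -0.01, 0, -0.01, 1, 0, 0, 0, -0.03, 0, 0, 1, 0, 0, 0, -0.04, 0, 0, 1, 0, 0, 0, -0.04, 0, 0, 1, 0, 0, 0, 0, 0, 0, 1],
)

```text
time_s: 15.15
eef_pos: [0.4524, -0.0022, 0.105]
eef_rot: [0.514, 0.503, 0.518, -0.464]
wrist_force: [1.1, 1.2, -0.8]
opening: -0.004
```

Run:
```python
from h import *
tf(); a=ctrl.camera('wrist'); lm('wrist',['bolt_knob','catch','tray_eye','tray'])
b=ctrl.camera('top'); lm('top',['tray_corner','bolt_knob','tray_eye','tray','tray_in'])
cv2.imwrite('pics/w2.png',np.vstack([a[150:],cv2.resize(b[140:300,290:500],(640,488))[:340]]))
print(px('wrist',[.501,-.1645,.047]))
```

```text
t 15.15 toolyaw 0.065 in tray frame [-0.1988  0.1269] z 0.105 tilt [ 0.033  0.044 -0.998] F [ 1.1  1.2 -0.8]
wrist catch 0.74 [ 0.4132 -0.1223  0.0167] [256. 336.]
wrist tray_eye 0.86 [ 0.5614 -0.1653  0.005 ] [415. 375.]
wrist tray 0.57 [ 0.6539 -0.1158 -0.0068] [516. 326.]
wrist tray 0.36 [ 0.5353 -0.0842  0.0034] [400. 296.]
top tray_corner 0.98 [ 0.461  -0.0384  0.0152] [359. 251.]
top tray_corner 0.16 [ 0.6574 -0.1132  0.0013] [383. 181.]
top bolt_knob 0.63 [ 0.4992 -0.1637  0.0448] [405. 236.]
top tray_eye 0.62 [ 0.5699 -0.1654  0.0169] [403. 211.]
top tray 0.75 [ 0.659  -0.1167  0.002 ] [384. 181.]
top tray_in 0.61 [ 0.5371 -0.086   0.0084] [375. 223.]
[358.52133438 408.33563186]
```

View pics/w2.png

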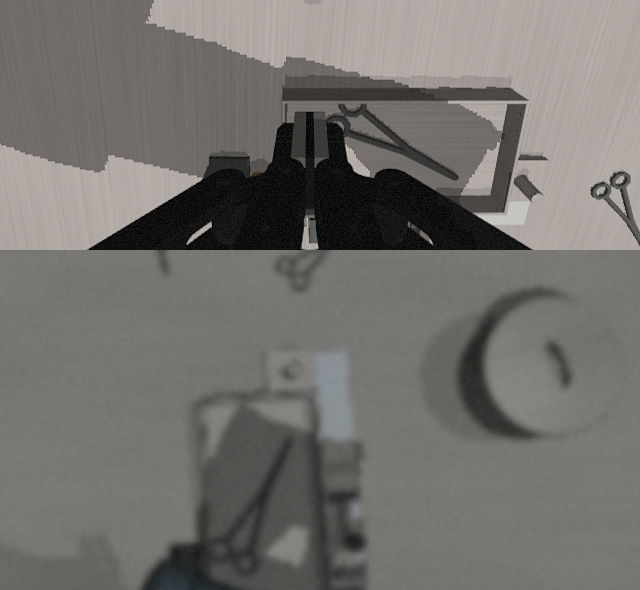

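The view shows the tray lying along the fixture with the forceps still inside (wrist at about (400,140)). The knob at about (350,540) in the lower panel is still withdrawn. Next is the bolt. I'll straighten the tool and come down behind the knob on its -x side.

Run:
```python
from h import *
o,r,t=st(); a=np.radians(-87.3); z=np.array([np.cos(a),np.sin(a),0]); x=np.array([0,0,-1.]); D=np.stack([x,np.cross(z,x),z],1)
print((r.inv()*R.from_matrix(D)).as_rotvec(degrees=True).round(1))
g=np.array([.457,-.166,.05])-t; print('tool shift after straightening',(D.T@g).round(3))
```

```text
[ 0.9 -2.7 -1.4]
tool shift after straightening [0.049 0.001 0.165]
```

>>> carry_out(
  motion=[0.9, -2.7, -1.4, 0, 0, 0, 1, 0, 0, 0, 0, 0, 0.035, 1, 0, 0, 0, 0, 0, 0.035, 1, 0, 0, 0, 0, 0, 0.035, 1, 0, 0, 0, 0, 0, 0.035, 1, 0, 0, 0, 0.01, 0, 0.02, 1, 0, 0, 0, 0.02, 0, 0, 1, 0, 0, 0, 0.015, 0, 0, 1, 0, 0, 0, 0, 0, 0, 1],
)

```text
time_s: 16.6
eef_pos: [0.4566, -0.1665, 0.0506]
eef_rot: [0.513, 0.486, 0.513, -0.488]
wrist_force: [-0.5, 0.2, 0.4]
opening: -0.003
```

Run:
```python
from h import *
tf(); o,r,t=st(); print((r.inv().apply(np.array([.457,-.166,.01])-t)).round(4))
b=ctrl.camera('scene')
lm('scene',['bolt_knob','tray_eye','tray_corner'])
u,v=px('scene',[.49,-.16,.03]).astype(int); x0,y0=u-50,v-50
c=cv2.resize(b[y0:y0+90,x0:x0+120],(720,540),interpolation=cv2.INTER_CUBIC)
p=((px('scene',t+[0,0,.031])-[x0,y0])*6).astype(int); cv2.drawMarker(c,tuple(int(i) for i in p),(0,0,255),0,10,1)
cv2.imwrite('pics/s4.png',c)
```

```text
t 16.6 toolyaw 0.051 in tray frame [-0.2047 -0.0402] z 0.0506 tilt [-0.002 -0.002 -1.   ] F [-0.5  0.2  0.4]
[ 0.0406  0.0005 -0.0006]
scene bolt_knob 0.48 [ 0.5038 -0.1605  0.0451] [231. 234.]
scene tray_eye 0.66 [ 0.4574 -0.0341  0.0181] [256. 215.]
scene tray_corner 0.87 [ 0.46   -0.0342  0.0165] [257. 216.]
scene tray_corner 0.57 [ 6.457e-01 -3.281e-01  6.000e-04] [214. 314.]
```

View pics/s4.png

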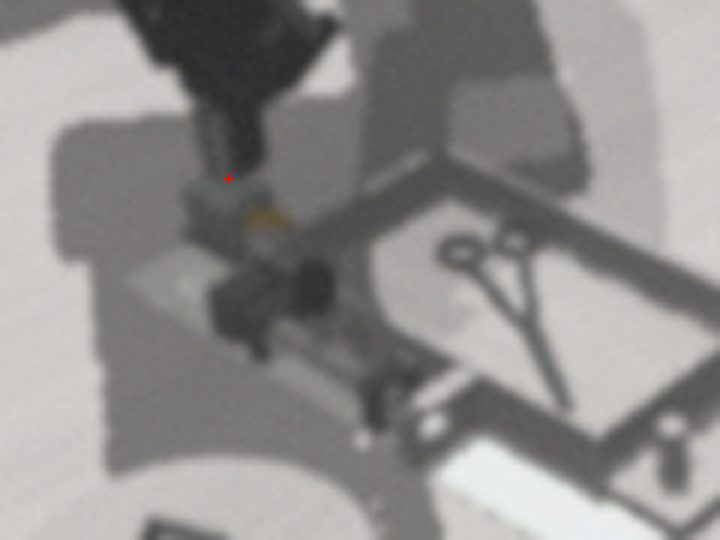

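Run:
```python
from h import *
c=cv2.imread('pics/s4.png'); u,v=px('scene',[.49,-.16,.03]).astype(int); x0,y0=u-50,v-50
a=.045
def loc(x,y,z): return np.array([PIN[0]+np.cos(a)*x-np.sin(a)*y,PIN[1]+np.sin(a)*x+np.cos(a)*y,z])
for n,q in dict(knobB=(-.16,-.0415,.036),knobT=(-.16,-.0415,.058),g1=(-.19,-.0415,.026),g2=(-.118,-.0415,.026),stop=(-.211,-.022,.026),stopb=(-.211,-.022,0),eye=(-.1,-.0415,.014)).items(): 
    w=loc(*q); print(n,w.round(3),((px('scene',w)-[x0,y0])*6).round())
```

```text
knobB [ 0.501 -0.165  0.036] [312. 309.]
knobT [ 0.501 -0.165  0.058] [307. 266.]
g1 [ 0.471 -0.166  0.026] [265. 301.]
g2 [ 0.543 -0.163  0.026] [384. 368.]
stop [ 0.449 -0.147  0.026] [267. 261.]
stopb [ 0.449 -0.147  0.   ] [273. 310.]
eye [ 0.561 -0.162  0.014] [418. 409.]
```

In the crop the knob is at (312,285), the guides at (250,300) and (384,380), and the eye at (425,420). All match the projection. The fingertip at (228,178) is behind the knob, so I'll descend and push.

>>> carry_out(
  motion=[0, 0, 0, 0.015, 0, 0, 1, 0, 0, 0, 0.015, 0, 0, 1, 0, 0, 0, 0.009, 0, 0, 1, 0, 0, 0, 0, 0.004, 0, 1, 0, 0, 0, 0, 0.004, 0, 1, 0, 0, 0, 0, 0.004, 0, 1],
)

```text
time_s: 17.4
eef_pos: [0.4756, -0.1677, 0.0188]
eef_rot: [0.519, 0.486, 0.508, -0.486]
wrist_force: [-0.1, -0.1, 0.4]
opening: -0.005
```

>>> carry_out(
  motion=[0, 0, 0, 0, 0.004, 0, 1, 0, 0, 0, 0, 0.004, 0, 1, 0, 0, 0, 0, 0.003, 0, 1],
)

```text
time_s: 17.7
eef_pos: [0.4884, -0.1674, 0.0203]
eef_rot: [0.519, 0.486, 0.508, -0.486]
wrist_force: [-3.0, -0.8, -0.1]
opening: -0.007
```

>>> carry_out(
  motion=[0, 0, 0, 0, 0.003, 0, 1, 0, 0, 0, 0, 0.003, 0, 1],
)

```text
time_s: 17.9
eef_pos: [0.494, -0.1672, 0.0201]
eef_rot: [0.519, 0.485, 0.509, -0.487]
wrist_force: [-2.9, -2.2, 0.8]
opening: -0.0
```

>>> carry_out(
  motion=[0, 0, 0, 0.003, 0.003, 0, 1, 0, 0, 0, 0.003, 0.003, 0, 1, 0, 0, 0, 0.002, 0.003, 0, 1, 0, 0, 0, 0, 0.003, 0, 1],
)

```text
time_s: 18.3
eef_pos: [0.511, -0.1668, 0.0159]
eef_rot: [0.521, 0.487, 0.506, -0.485]
wrist_force: [-2.4, -0.3, -0.9]
opening: -0.001
```

>>> carry_out(
  motion=[0, 0, 0, 0, 0.002, 0, 1, 0, 0, 0, 0, 0.002, 0, 1],
)

```text
time_s: 18.5
eef_pos: [0.5155, -0.1666, 0.0158]
eef_rot: [0.521, 0.487, 0.506, -0.485]
wrist_force: [-2.4, -0.3, 3.0]
opening: 0.003
```

>>> carry_out(
  motion=[0, 0, 0, 0, 0.002, 0, 1, 0, 0, 0, 0, 0.0015, 0, 1],
)

```text
time_s: 18.7
eef_pos: [0.5159, -0.1666, 0.0156]
eef_rot: [0.519, 0.485, 0.509, -0.487]
wrist_force: [-12.4, -0.3, 12.7]
opening: -0.003
```

Hard end at x≈0.516, about 30 mm after contact. I'll back off, lift clear and check.

>>> carry_out(
  motion=[0, 0, 0, 0, -0.002, 0, 1, 0, 0, 0, 0, -0.006, 0, 1, 0, 0, 0, -0.005, -0.01, 0, 1, 0, 0, 0, -0.04, 0, 0, 1, 0, 0, 0, -0.05, -0.02, 0, 1, 0, 0, 0, -0.05, -0.04, 0, 1, 0, 0, 0, -0.03, -0.04, 0, 1, 0, 0, 0, 0, 0, 0, 1],
)

```text
time_s: 19.5
eef_pos: [0.4018, -0.1703, 0.1803]
eef_rot: [0.519, 0.485, 0.509, -0.486]
wrist_force: [0.8, 0.3, -0.3]
opening: -0.002
```

Run:
```python
from h import *
tf(); b=ctrl.camera('scene'); a=ctrl.camera('top')
lm('scene',['bolt_knob','tray_corner','tray','tray_eye']); lm('top',['bolt_knob','tray_corner','tray','tray_eye'])
c=cv2.resize(b[186:276,179:299],(720,540),interpolation=cv2.INTER_CUBIC); cv2.imwrite('pics/s5.png',c)
```

```text
t 19.5 toolyaw 0.056 in tray frame [-0.2598 -0.0397] z 0.1803 tilt [ 0.009 -0.011 -1.   ] F [ 0.8  0.3 -0.3]
scene bolt_knob 0.72 [ 0.5291 -0.16    0.0472] [238. 238.]
scene tray_corner 0.97 [ 0.4611 -0.0322  0.017 ] [258. 216.]
scene tray 0.69 [ 0.6638 -0.1153 -0.0034] [291. 269.]
scene tray_eye 0.89 [ 0.5693 -0.1625  0.0142] [249. 256.]
scene tray_eye 0.32 [ 0.5309 -0.1626  0.0463] [237. 239.]
top bolt_knob 0.4 [ 0.53   -0.1642  0.0475] [405. 225.]
top bolt_knob 0.22 [ 0.6547 -0.1151  0.0023] [384. 182.]
top bolt_knob 0.16 [ 0.4245 -0.3684  0.0027] [476. 261.]
top tray_corner 0.72 [ 0.4594 -0.0384  0.0178] [359. 251.]
top tray 0.82 [ 6.568e-01 -1.133e-01  5.000e-04] [383. 181.]
top tray_eye 0.8 [ 0.5704 -0.1623  0.016 ] [402. 211.]
top tray_eye 0.25 [ 0.6615 -0.1217 -0.0007] [386. 180.]
```

View pics/s5.png

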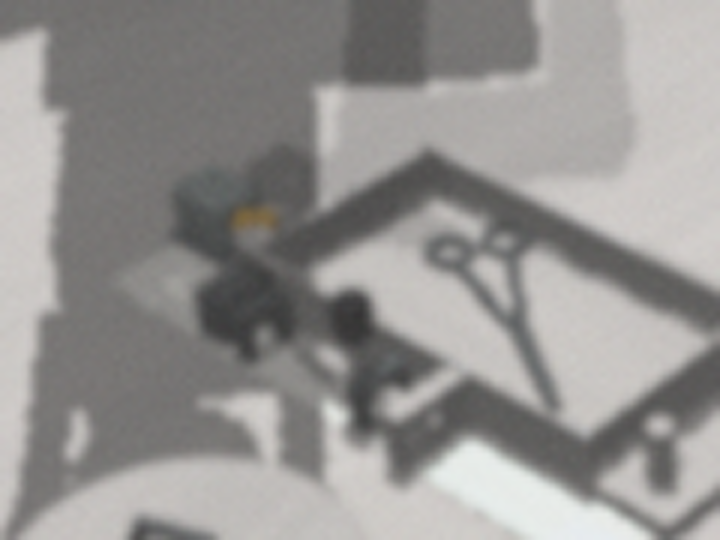

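The crop shows the knob moved to (350,315), the bolt tip in the eye at (430,420), the tray home and the forceps inside. The robot is clear, so I'm handing in.

```bash
python3 -c "
from bench import ctrl
print(ctrl.hand_in(), ctrl.get_obs()['time_s'])"
```

```text
the job is handed in; nothing more can be done
the job is handed in; nothing more can be done
```

The tray is home against the stop with the bolt slid through its eye, and I handed the job in at about 20 s. No verdict was reported.

- **Tray:** I pushed it at its free corner and swung it over the catch at about 7.5 N. I then pressed it on the stop at 8–10 N for about 2 s. The highest reading was 13.4 N sideways, or about 15 N counting the upward part.
- **Bolt:** Only after that did I push it home by its knob, until it met a hard end at about 12 N. The finger moved about 30 mm from contact, and the cameras put the knob's move at about 29 mm.
- **Last checks:** The robot was clear, with wrist force near zero. The forceps were in the tray, and the tray had stayed where I left it to within the cameras' error (about 4 mm). I never measured the fixture's own heading closely (estimated at 0.04–0.05 rad), so the tray's final angle rests on meeting the stop and on the bolt going home.

**One mismatch:** the fingertips really end about 30 mm behind the reported TCP. Because of that, my first push passed over the tray wall without touching anything. I corrected the height from the scene camera before any contact.

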